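Lower the faceting mast by one click

TASK

Lower the mast of the faceting machine by one click: with a fingertip, never taking the knob between the fingers, turn the ribbed height knob on top of the mast clockwise (seen from above) until it drops into the next detent, one click and no further. Then take the hand away, and leave the quill with its stone and the loose things around the machine alone.

Things in the scene. Friction and masses are not known exactly. Their poses are not given: they have to be found in the camera images.
- height_knob (a joint): turn of the ribbed height knob, rad, positive clockwise seen from above, 0 in the detent where it starts. A sprung ball gives a detent every 0.524 rad (30 degrees): let go before half way (0.262 rad) it springs back, beyond it it snaps forward. Leaving a detent takes about 0.045 N m (1.5 N along the rim), falling to nothing half way; no stops in reach
- knob_top (a point): centre of the height knob's flat top, on its upright axis, 277 mm above the counter, z up. Black knob, 26 mm high, 60 mm across its 24 upright ribs, flat top 52 mm across; friction with a fingertip at least 0.5. A white line on the top runs from near the axis to the rim along this frame's -x and turns with the knob; at each detent it points at a tick of the collar below
- mast: the fixed upright mast on the machine's base, origin on its axis under its 70 mm square foot, 60 mm above the counter; y to the lap side. 25 mm steel post; on top a fixed aluminium collar 74 mm across (its top at 189 mm) with a tick every 30 degrees, the broad one (at -x) marking the start, then the knob from 191 to 217 mm. Nothing near is taller
- head: quill head round the post below the knob, frame as the mast's: aluminium block 44 x 50 x 44 mm centred 126 mm up, 90 mm protractor disc on +x, quill sloping 28 degrees down along +y with index gear, chuck, brass dop and a half-cut yellow stone about 4 mm above the lap. Highest point 171 mm above the origin. It sinks 0.25 mm a click
- machine: the fixed faceting machine: grey-green cast base 300 x 460 mm, its top 60 mm above the counter; origin under the base's middle, y to the lap side, switch and speed knob at the -x front. White splash pan 250 mm across, 50 mm high, centred at y = 90 mm, with a 203 mm steel lap; clear drip tank 72 mm across at x = 125, y = 205 mm, up to 249 mm above the counter
- dop_cone: loose brass dop standing on its 22 mm wide cup, 55 mm high, on the machine's base in front of the mast; origin under it
- crystal: loose yellow citrine crystal, six-sided with a point, 30 mm across, 56 mm high, standing on the machine's base behind the mast; origin under it
- index_gear: loose steel index gear plate lying on the counter, 92 mm across, 5 mm thick; origin under its centre
- copper_lap: loose small copper lap lying on the counter, 100 mm across, 9 mm thick; origin under its centre
- spot_dish: loose white porcelain spotting dish on the counter, 112 x 92 x 14 mm with twelve shallow wells; origin under its centre
- dop_flat: loose brass flat dop standing on its 26 mm wide face on the counter, 50 mm high; origin under it

How it is judged:
On the way:
1. a fingertip on the knob turns it clockwise out of its detent (contact force between the fingers and mast above 0.3 N and value of joint height_knob between 0.1 and 0.5 rad).
At the end, for the whole second after the job is handed in: the height knob rests in the next detent clockwise (0.524 rad, within 0.085 rad), and every loose thing still stands or lies within 15 mm of where it was (value of joint height_knob between 0.44 and 0.61 rad and velocity of joint height_knob between -0.1 and 0.1 rad/s and distance of each of dop_cone, crystal, index_gear, copper_lap, spot_dish, dop_flat from where it was at the start of the episode below 0.015 m and angle between each of dop_cone, crystal, index_gear, copper_lap, spot_dish, dop_flat's own z axis and vertical below 0.2 rad); the robot touches nothing.
It fails at once if the knob goes on towards a second click (past 0.8 rad) (value of joint height_knob above 0.8 rad).
It fails at once if the knob is turned a click the wrong way (value of joint height_knob below -0.28 rad).
It fails at once if the knob is taken between the fingers (contact force between the fingers and mast above 0.5 N and horizontal distance between the grasp point and knob_top below 0.02 m and z of the grasp point in the frame of knob_top below 0.012 m).
It fails at once if the quill head or its stone is knocked (over 2 N) (contact force between any of the fingers, the arm and head above 2 N).
It fails at once if a loose thing is shifted over 15 mm, lifted or knocked over (distance of any of dop_cone, crystal, index_gear, copper_lap, spot_dish, dop_flat from where it was at the start of the episode above 0.015 m or angle between any of dop_cone, crystal, index_gear, copper_lap, spot_dish, dop_flat's own z axis and vertical above 0.3 rad).
It also fails if it takes over 45 s, if anything falls off the work surface, if the arm or the gripper's body presses on something with over 40 N, if the wrist force passes 120 N, or if a joint passes its speed limit or range.

ROBOT

A 6-joint arm with a two-finger parallel gripper is mounted at the origin on the work surface. World frame = base frame: x ahead of the robot, y to its left, z up, the work surface at z = 0. Lengths are in m, angles in rad, forces in N, time in s.
With the tool pointing down it reaches from about 0.275 to 0.725 m from the base axis. Payload 15.9 kg.
Tool frame: the origin (TCP) lies on the centre line of the jaws, within the pads' length; the fingertips stand tip_extent ahead of it and the grasp point (between the pads) lies 5 mm behind it (tip_extent is the distance from the TCP to the fingertips, in m); z points along the fingers, y is the line along which they close (so a half turn about z gives the same grasp; the last joint's range is limited). The gripper opens to 85 mm and grips with 20 to 120 N. Pads are 22 mm wide; open, the fingers measure 114 mm over their backs; the gripper's body (76 mm by 85 mm) begins 54 mm behind the grasp point. The pads swing forward as they close: fully open they stand 13 mm farther back than shut.
Start: joints at [1.129, 0.213, -0.034, 1.323, 0, 1.571], TCP at [0.214, 0.452, 0.212] pointing down, gripper open.
Joint ranges: [-2.98, 2.98], [-0.74, 1.72], [-1.14, 1.35], [-2.1, 2.04], [-1.57, 1.44], [-3.14, 3.14]. Speed limits (rad/s): [1.89, 1.89, 2.39, 2.57, 3.14, 3.14].

INTERFACE

Orientations are given as [roll, pitch, yaw] about the fixed x, y, z axes, in that order (R = Rz(yaw) Ry(pitch) Rx(roll)).
In Python, from plant import read_state, grab_frame, close_job, search_frame, spot_point, tip_extent gives the robot as it stands.
- The arm moves only by the tool send_rows, never from a script. Its argument "motion" is a list of rows, each an object of numbers: "jaw": the opening, from 0 (shut) to 1 (fully open); "tx", "ty", "tz": the shift along the world's x, y, z as a fraction of full scale; "ax", "ay", "az": the turn, a rotation vector about the world's x, y, z as a fraction of full scale. In form: [{"jaw": .., "tx": .., "ty": .., "tz": .., "ax": .., "ay": .., "az": ..}, ...]. A call has 1 to 8 rows; each row shifts and turns the commanded pose from where the row before left it; what a row does not reach is not made up. Full scale, the value 1, is 75 cm for a shift and pi/2 rad for a turn. A row lasts 1/10 s, in which the tool goes at most 50 mm and 8.59 degrees, less where a joint would pass 70% of its speed; a pose out of reach is approached as far as the arm can. A call with a number of a shift or a turn outside -1 to 1 is refused whole. A call with a gripper value outside its range is refused whole. The fingers move at their own pace and stop on an object; the grip force is fixed at half the most. Time passes only in rows, so rows that do not move let the fingers close. It gives the time, the measured TCP pose, the force, the opening and the grip force at its end, in the units of the state.
- read_state(): the state, without advancing time (a new reading comes with each control period).
- grab_frame(name): name is "scene" or "top" or "wrist"; returns a dict with "pixels" (400x640x3 uint8, blue, green, red), "fov_y" (degrees; the focal length in pixels is half the picture's height over the tangent of half this angle, whatever the lens; pixels are square), "cx", "cy" (the principal point, pixels), "D" ([k1, k2, p1, p2, k3] as OpenCV has them; the pictures are not rectified), "R" (3x3) and "t" (3): a world point X has camera coordinates R X + t; the wrist camera has in their place "hand_eye" (4x4, takes a point from camera to tool coordinates, whose origin is the TCP and whose axes are the flange's). Camera axes: x right, y down, z forward; pixel columns grow to the right and rows downward; lengths in m; the calibration is good to about 2 mm. A picture is of the moment at which its call begins: read the wrist's pose just before it. There is no depth.
- close_job(): hands the job in; it is judged then, once.
Trained networks look in a picture, given as the dict that the camera call returned (one of the last four; its "shot" number tells which), for a name from the list of things; names that differ only in an ending like _2 or _b are one class to them, and where a whole thing is asked for, a point or a joint stands for the part that bears it (a point fixed in the world has none). Each returns a list of dicts, best first, with "confidence" (0 to 1); they miss things now and then, are a little off and sometimes report something else, mostly with a low value. They report only what shows in the picture. A call takes as long as a camera call.
- search_frame(picture, label): "centre" ([x, y, z] in m, in world coordinates, good to about 4 mm: the middle of the surface that is visible of it).
- spot_point(picture, label): "centre" ([x, y, z] in m, in world coordinates, good to about 4 mm: a listed point, or the origin of a listed thing).
The state is a dict: "time": time; "joints": joint angles; "dq": joint speeds; "effort": joint torques, N m; "tool_pos": TCP position; "tool_rot": TCP orientation; "force": force on the tool from outside, world axes, zero at the start; "ft_torque": the same for the moment, N m; "opening": finger opening in m; "grasp_force": force on a finger pad.
Only numpy, scipy, OpenCV 4.12 (cv2) and the standard library are available. Lean on these libraries where they do the work, as an engineer would, in place of code of your own. Each camera call takes 0.05 s, during which the arm holds its last target. There are 200 camera calls.

## Working session

There is one attempt and no reset: what is moved stays moved. The work goes in short steps, Python scripts to look and compute and a tool call to move; the robot and the scene stay as the last step left them, time stands still between calls to the robot, and variables do not carry over. Pictures are saved under pics/ and viewed, at most 10 in all, crops included, and the job is handed in when it is done.

Besides the shell and the picture viewer there is one more tool, called after "Emit:" by a JSON object that holds its "op" and its "data", one argument or row to a line. send_rows: Moves the arm, as the interface text tells. Shift numbers are shares of 75 cm and turn numbers shares of pi/2 rad, none past 1 either way. Its arguments: {"type":"object","properties":{"motion":{"type":"array","items":{"type":"object","properties":{"jaw":{"type":"number"},"tx":{"type":"number","minimum":-1,"maximum":1},"ty":{"type":"number","minimum":-1,"maximum":1},"tz":{"type":"number","minimum":-1,"maximum":1},"ax":{"type":"number","minimum":-1,"maximum":1},"ay":{"type":"number","minimum":-1,"maximum":1},"az":{"type":"number","minimum":-1,"maximum":1}}}}},"required":["motion"]}

```bash
mkdir -p pics
python3 - <<'E'
from plant import *
import cv2
s=read_state();print(s,tip_extent)
for n in ("top","scene"):
    f=grab_frame(n);cv2.imwrite(f"pics/{n}0.png",f["pixels"])
    for l in ("knob_top","mast","machine","head","crystal","dop_cone"):
        print(n,l,[(r["centre"],r["confidence"]) for r in spot_point(f,l)[:2]])
    print(f["R"],f["t"],f["fov_y"],f["D"])
E
```

```text
{'time': 0.0, 'joints': array([ 1.12900016e+00,  2.13357555e-01, -3.50451719e-02,  1.32349864e+00,
       -3.44985686e-06,  1.57081441e+00]), 'dq': array([ 0.00211729, -0.0016836 , -0.00081992,  0.00088791,  0.00057162,
        0.00094925]), 'effort': array([ 3.07429818e-04, -6.86167073e+01,  4.87115836e+01,  1.73256994e-02,
       -8.68994221e-05,  7.23099287e-07]), 'tool_pos': array([0.21363108, 0.45167094, 0.211721  ]), 'tool_rot': array([-3.14048761e+00,  3.46983202e-06,  2.69977842e+00]), 'force': array([-0.61380896,  1.43670339, -0.45349859]), 'ft_torque': array([-0.02172378,  0.02729594, -0.0153458 ]), 'grasp_force': 0.0, 'opening': 0.08545781392983234} 0.014
top knob_top [([0.494, 0.0309, 0.2806], 0.66)]
top mast [([0.4991, 0.0332, 0.0603], 0.64)]
top machine [([0.5132, 0.1847, -0.002], 0.6)]
top head []
top crystal [([0.5934, 0.0194, 0.0623], 0.53)]
top dop_cone [([0.3989, 0.0845, 0.0607], 0.5)]
[[ 0.01788968 -0.99961508  0.02120485]
 [-0.98206706 -0.02154875 -0.18729638]
 [ 0.18768122 -0.01747392 -0.98207455]] [-0.11880222  0.60440657  1.28382485] 42.23442243249495 [-0.08074251  0.          0.          0.          0.        ]
scene knob_top [([0.4955, 0.0311, 0.2718], 0.75)]
scene mast [([0.4954, 0.0272, 0.0587], 0.88)]
scene machine []
scene head []
scene crystal [([0.5917, 0.0193, 0.0558], 0.75)]
scene dop_cone [([0.4238, -0.3677, 0.0009], 0.59), ([0.3978, 0.082, 0.0565], 0.49)]
[[-0.42465582  0.90514061  0.01969541]
 [ 0.53177905  0.2669776  -0.80370019]
 [-0.73271992 -0.33082236 -0.59470841]] [ 0.30717003 -0.16251337  1.56148363] 43.11816545511567 [0.02818574 0.         0.         0.         0.        ]
```

View pics/top0.png

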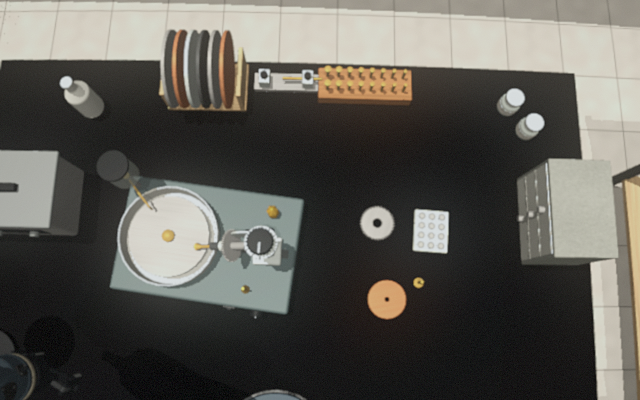

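View pics/scene0.png

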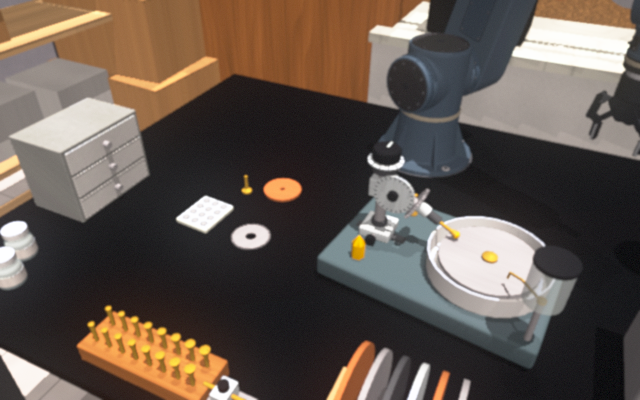

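Emit:
{"op": "send_rows", "data": {
  "motion": [
    {"jaw": 0, "tz": 0.064},
    {"jaw": 0, "tz": 0.064},
    {"jaw": 0, "tz": 0.064},
    {"jaw": 0, "tz": 0.064, "az": -0.08},
    {"jaw": 0, "tx": 0.0268, "ty": -0.042, "az": -0.08},
    {"jaw": 0, "tx": 0.0268, "ty": -0.042, "az": -0.08},
    {"jaw": 0, "tx": 0.0268, "ty": -0.042, "az": -0.08},
    {"jaw": 0, "tx": 0.0268, "ty": -0.042, "az": -0.08}
  ]
}}

```text
invalid input
```

Emit:
{"op": "send_rows", "data": {
  "motion": [
    {"jaw": 0, "tx": 0.0268, "ty": -0.042, "az": -0.08},
    {"jaw": 0, "tx": 0.0268, "ty": -0.042, "az": -0.08},
    {"jaw": 0, "tx": 0.0268, "ty": -0.042, "az": -0.08},
    {"jaw": 0, "tx": 0.0268, "ty": -0.042, "az": -0.08},
    {"jaw": 0, "tx": 0.0268, "ty": -0.042},
    {"jaw": 0, "tx": 0.0268, "ty": -0.042},
    {"jaw": 0, "tx": 0.0268, "ty": -0.042},
    {"jaw": 0}
  ]
}}

```text
invalid input
```

Run:
```python
from plant import *
import cv2
s=read_state();print(s["time"],s["tool_pos"],s["tool_rot"],s["force"],s["opening"])
f=grab_frame("wrist");cv2.imwrite("pics/w0.png",f["pixels"])
print(f["hand_eye"],f["fov_y"],f["D"])
for n in ("wrist","scene","top"):
    f=grab_frame(n)
    print(n,[(r["centre"],r["confidence"]) for r in spot_point(f,"knob_top")[:2]])
```

```text
0.7 [0.21375941 0.45199898 0.21222649] [ 3.14155911e+00 -3.89042981e-05  2.69980824e+00] [0.15711966 0.50898176 0.11390528] 0.08552708553094461
[[-3.55917578e-04 -9.47305381e-01 -3.20331686e-01  8.29516501e-02]
 [ 9.99999377e-01  1.81075192e-06 -1.11644494e-03  3.11100561e-04]
 [ 1.05819434e-03 -3.20331884e-01  9.47304790e-01 -1.63193739e-01]
 [ 0.00000000e+00  0.00000000e+00  0.00000000e+00  1.00000000e+00]] 65.94476417531936 [-0.02297493  0.          0.          0.          0.        ]
wrist []
scene [([0.4958, 0.0287, 0.271], 0.98)]
top [([0.4939, 0.0299, 0.2787], 0.65)]
```

View pics/w0.png

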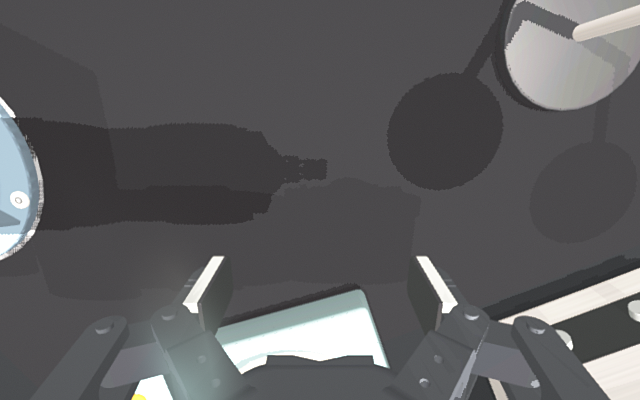

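The wrist picture shows the open jaws, with the pads near (205,285) and (435,285), and no knob, because the arm hasn't moved. The rows probably need every key, so I'll send full rows.

Emit:
{"op": "send_rows", "data": {
  "motion": [
    {"jaw": 0, "tx": 0, "ty": 0, "tz": 0.064, "ax": 0, "ay": 0, "az": 0},
    {"jaw": 0, "tx": 0, "ty": 0, "tz": 0.064, "ax": 0, "ay": 0, "az": 0},
    {"jaw": 0, "tx": 0, "ty": 0, "tz": 0.064, "ax": 0, "ay": 0, "az": 0},
    {"jaw": 0, "tx": 0, "ty": 0, "tz": 0.064, "ax": 0, "ay": 0, "az": -0.08},
    {"jaw": 0, "tx": 0.0268, "ty": -0.042, "tz": 0, "ax": 0, "ay": 0, "az": -0.08},
    {"jaw": 0, "tx": 0.0268, "ty": -0.042, "tz": 0, "ax": 0, "ay": 0, "az": -0.08},
    {"jaw": 0, "tx": 0.0268, "ty": -0.042, "tz": 0, "ax": 0, "ay": 0, "az": -0.08},
    {"jaw": 0, "tx": 0.0268, "ty": -0.042, "tz": 0, "ax": 0, "ay": 0, "az": -0.08}
  ]
}}

```text
time: 1.85
tool_pos: [0.2949, 0.3251, 0.3991]
tool_rot: [3.141, -0.0, 2.081]
force: [0.9, 1.0, 0.1]
opening: -0.0002
grasp_force: 0.0
```

Emit:
{"op": "send_rows", "data": {
  "motion": [
    {"jaw": 0, "tx": 0.0333, "ty": -0.0525, "tz": 0, "ax": 0, "ay": 0, "az": -0.04},
    {"jaw": 0, "tx": 0.0333, "ty": -0.0525, "tz": 0, "ax": 0, "ay": 0, "az": -0.04},
    {"jaw": 0, "tx": 0.0333, "ty": -0.0525, "tz": 0, "ax": 0, "ay": 0, "az": -0.04},
    {"jaw": 0, "tx": 0.0333, "ty": -0.0525, "tz": 0, "ax": 0, "ay": 0, "az": -0.04},
    {"jaw": 0, "tx": 0.0333, "ty": -0.0525, "tz": 0, "ax": 0, "ay": 0, "az": -0.04},
    {"jaw": 0, "tx": 0.0333, "ty": -0.0525, "tz": 0, "ax": 0, "ay": 0, "az": -0.04},
    {"jaw": 0, "tx": 0.0333, "ty": -0.0525, "tz": 0, "ax": 0, "ay": 0, "az": -0.04},
    {"jaw": 0, "tx": 0.0333, "ty": -0.0525, "tz": 0, "ax": 0, "ay": 0, "az": -0.04}
  ]
}}

```text
time: 2.65
tool_pos: [0.4948, 0.0094, 0.3991]
tool_rot: [3.141, -0.0, 1.58]
force: [0.2, 1.1, 0.6]
opening: -0.0
grasp_force: 0.0
```

Run:
```python
from plant import *
import cv2
s=read_state();print(s["time"],s["tool_pos"],s["tool_rot"],s["force"],s["opening"])
f=grab_frame("wrist");cv2.imwrite("pics/w1.png",f["pixels"])
print([(r["centre"],r["confidence"]) for r in spot_point(f,"knob_top")[:2]])
for n in ("scene",):
    f=grab_frame(n)
    print(n,[(r["centre"],r["confidence"]) for r in spot_point(f,"knob_top")[:2]])
```

```text
2.65 [0.49478382 0.00936543 0.39914679] [ 3.14112594e+00 -7.12840750e-05  1.58014224e+00] [0.202612   1.13101764 0.58205766] -9.344252496699753e-06
[([0.4884, 0.029, 0.2798], 0.77)]
scene [([0.495, 0.0309, 0.2721], 0.75)]
```

View pics/w1.png

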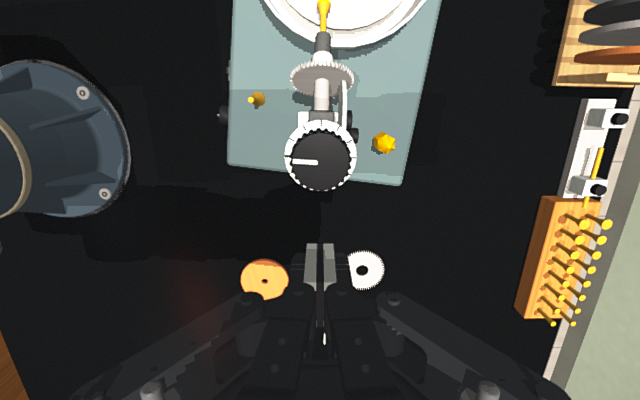

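The wrist view shows the knob centre near (320,161), its white line pointing left to the broad tick, and the shut fingertips at (320,250). That puts the knob axis at about (0.495, 0.032). I'll press on the flat top on its -y side and drag it round.

Emit:
{"op": "send_rows", "data": {
  "motion": [
    {"jaw": 0, "tx": 0, "ty": 0.003, "tz": -0.04, "ax": 0, "ay": 0, "az": 0},
    {"jaw": 0, "tx": 0, "ty": 0, "tz": -0.04, "ax": 0, "ay": 0, "az": 0},
    {"jaw": 0, "tx": 0, "ty": 0, "tz": -0.03, "ax": 0, "ay": 0, "az": 0},
    {"jaw": 0, "tx": 0, "ty": 0, "tz": -0.015, "ax": 0, "ay": 0, "az": 0},
    {"jaw": 0, "tx": 0, "ty": 0, "tz": 0, "ax": 0, "ay": 0, "az": 0},
    {"jaw": 0, "tx": 0, "ty": 0, "tz": 0, "ax": 0, "ay": 0, "az": 0}
  ]
}}

```text
time: 3.45
tool_pos: [0.4939, 0.0144, 0.3061]
tool_rot: [3.141, -0.0, 1.584]
force: [0.1, 0.8, 0.2]
opening: 0.0001
grasp_force: 0.0
```

Emit:
{"op": "send_rows", "data": {
  "motion": [
    {"jaw": 0, "tx": 0, "ty": 0, "tz": -0.003, "ax": 0, "ay": 0, "az": 0},
    {"jaw": 0, "tx": 0, "ty": 0, "tz": -0.002, "ax": 0, "ay": 0, "az": 0},
    {"jaw": 0, "tx": 0, "ty": 0, "tz": 0, "ax": 0, "ay": 0, "az": 0}
  ]
}}

```text
time: 3.75
tool_pos: [0.4943, 0.0136, 0.3016]
tool_rot: [3.141, 0.0, 1.583]
force: [1.2, -0.2, -0.0]
opening: -0.0002
grasp_force: 0.0
```

Emit:
{"op": "send_rows", "data": {
  "motion": [
    {"jaw": 0, "tx": 0.001, "ty": -0.002, "tz": -0.004, "ax": 0, "ay": 0, "az": 0},
    {"jaw": 0, "tx": 0, "ty": 0, "tz": -0.004, "ax": 0, "ay": 0, "az": 0},
    {"jaw": 0, "tx": 0, "ty": 0, "tz": -0.003, "ax": 0, "ay": 0, "az": 0},
    {"jaw": 0, "tx": 0, "ty": 0, "tz": 0, "ax": 0, "ay": 0, "az": 0}
  ]
}}

```text
time: 4.15
tool_pos: [0.4947, 0.012, 0.2928]
tool_rot: [-3.141, 0.0, 1.583]
force: [-0.4, -0.6, -0.7]
opening: -0.0
grasp_force: 0.0
```

Emit:
{"op": "send_rows", "data": {
  "motion": [
    {"jaw": 0, "tx": 0, "ty": 0, "tz": -0.002, "ax": 0, "ay": 0, "az": 0},
    {"jaw": 0, "tx": 0, "ty": 0, "tz": 0, "ax": 0, "ay": 0, "az": 0}
  ]
}}

```text
time: 4.35
tool_pos: [0.4948, 0.0121, 0.2916]
tool_rot: [-3.141, -0.0, 1.583]
force: [0.0, 0.5, -0.8]
opening: 0.0
grasp_force: 0.0
```

Emit:
{"op": "send_rows", "data": {
  "motion": [
    {"jaw": 0, "tx": 0, "ty": 0, "tz": -0.001, "ax": 0, "ay": 0, "az": 0},
    {"jaw": 0, "tx": 0, "ty": 0, "tz": 0, "ax": 0, "ay": 0, "az": 0}
  ]
}}

```text
time: 4.55
tool_pos: [0.4949, 0.0121, 0.291]
tool_rot: [3.142, -0.0, 1.583]
force: [0.2, 0.9, -0.3]
opening: 0.0002
grasp_force: 0.0
```

Emit:
{"op": "send_rows", "data": {
  "motion": [
    {"jaw": 0, "tx": 0, "ty": 0, "tz": -0.001, "ax": 0, "ay": 0, "az": 0},
    {"jaw": 0, "tx": 0, "ty": 0, "tz": 0, "ax": 0, "ay": 0, "az": 0}
  ]
}}

```text
time: 4.75
tool_pos: [0.4949, 0.0121, 0.2902]
tool_rot: [-3.142, -0.0, 1.583]
force: [-0.1, -1.2, -0.3]
opening: 0.0001
grasp_force: 0.0
```

Emit:
{"op": "send_rows", "data": {
  "motion": [
    {"jaw": 0, "tx": 0, "ty": 0, "tz": -0.001, "ax": 0, "ay": 0, "az": 0},
    {"jaw": 0, "tx": 0, "ty": 0, "tz": 0, "ax": 0, "ay": 0, "az": 0}
  ]
}}

```text
time: 4.95
tool_pos: [0.4949, 0.0121, 0.2894]
tool_rot: [-3.141, -0.0, 1.583]
force: [-0.3, 1.0, -0.3]
opening: -0.0
grasp_force: 0.0
```

Emit:
{"op": "send_rows", "data": {
  "motion": [
    {"jaw": 0, "tx": 0, "ty": 0, "tz": -0.001, "ax": 0, "ay": 0, "az": 0},
    {"jaw": 0, "tx": 0, "ty": 0, "tz": 0, "ax": 0, "ay": 0, "az": 0}
  ]
}}

```text
time: 5.15
tool_pos: [0.4949, 0.0121, 0.2887]
tool_rot: [-3.142, 0.0, 1.583]
force: [-0.5, 0.0, 0.6]
opening: 0.0001
grasp_force: 0.0
```

Run:
```python
from plant import *
import cv2
f=grab_frame("wrist");w=f["pixels"]
g=grab_frame("scene")["pixels"]
print(tip_extent,read_state()["force"])
a=cv2.resize(w[100:350,160:480],None,fx=1.25,fy=1.25);b=cv2.resize(g[110:210,330:458],None,fx=3.1,fy=3.125,interpolation=cv2.INTER_CUBIC)
b=b[:a.shape[0]]
cv2.imwrite("pics/m.png",cv2.hconcat([a,b[:, :400]]))
```

```text
0.014 [-0.15415003 -0.19432908 -0.38501101]
```

View pics/m.png

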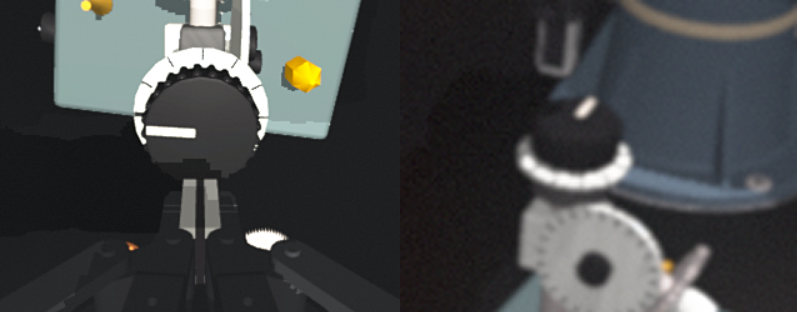

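Run:
```python
from plant import *
import cv2,numpy as np
s=read_state();p=s["tool_pos"]
f=grab_frame("scene");g=f["pixels"]
F=200/np.tan(np.radians(f["fov_y"]/2));K=np.array([[F,0,f["cx"]],[0,F,f["cy"]],[0,0,1]])
P=np.array([p,p-[0,0,.014],[.495,.031,.277],[.495,.012,.277]])
q=cv2.projectPoints(P,cv2.Rodrigues(np.array(f["R"]))[0],np.array(f["t"]),K,np.array(f["D"]))[0][:,0];print(q)
b=cv2.resize(g[60:210,310:460],None,fx=4,fy=4,interpolation=cv2.INTER_CUBIC)
b=(255*(b/255.)**.5).astype('uint8')
for (u,v),c in zip(q,[(0,255,0),(0,0,255),(255,0,255),(255,255,0)]): cv2.drawMarker(b,(int((u-310)*4),int((v-60)*4)),c,0,10,1)
cv2.imwrite("pics/s2.png",b)
```

```text
[[379.96861809 139.99537621]
 [379.3741499  146.03895847]
 [388.26764361 147.23715834]
 [379.41066371 145.09076174]]
```

View pics/s2.png

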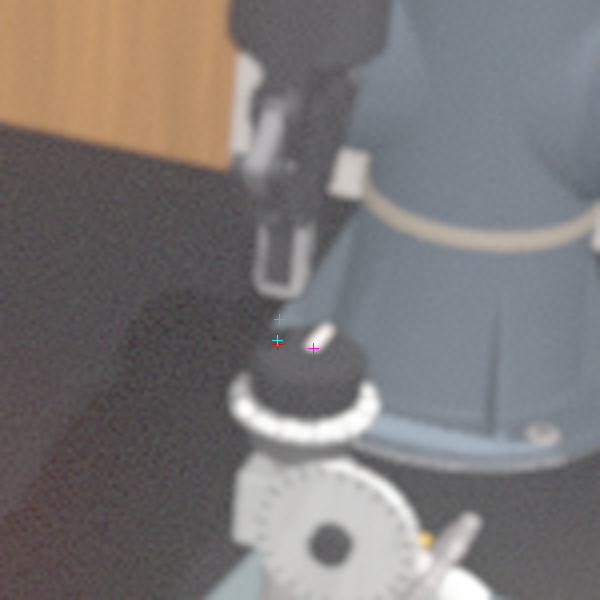

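The bottom of the fingertip shows at crop (279,295), about 25 mm above the knob top. So the shut tips end behind the TCP, and the grasp point would be low when they touch. I'll stay at r ≥ 23 mm from the axis, so this can't count as taking the knob between the fingers.

Emit:
{"op": "send_rows", "data": {
  "motion": [
    {"jaw": 0, "tx": 0, "ty": -0.008, "tz": 0, "ax": 0, "ay": 0, "az": 0},
    {"jaw": 0, "tx": 0, "ty": 0, "tz": -0.004, "ax": 0, "ay": 0, "az": 0},
    {"jaw": 0, "tx": 0, "ty": 0, "tz": -0.004, "ax": 0, "ay": 0, "az": 0},
    {"jaw": 0, "tx": 0, "ty": 0, "tz": 0, "ax": 0, "ay": 0, "az": 0}
  ]
}}

```text
time: 5.7
tool_pos: [0.4946, 0.006, 0.2822]
tool_rot: [-3.141, -0.0, 1.583]
force: [0.4, -0.4, 0.3]
opening: -0.0
grasp_force: 0.0
```

Emit:
{"op": "send_rows", "data": {
  "motion": [
    {"jaw": 0, "tx": 0, "ty": 0, "tz": -0.004, "ax": 0, "ay": 0, "az": 0},
    {"jaw": 0, "tx": 0, "ty": 0, "tz": -0.004, "ax": 0, "ay": 0, "az": 0},
    {"jaw": 0, "tx": 0, "ty": 0, "tz": 0, "ax": 0, "ay": 0, "az": 0}
  ]
}}

```text
time: 6.0
tool_pos: [0.4947, 0.0061, 0.2763]
tool_rot: [-3.141, 0.0, 1.583]
force: [-0.5, 0.4, -0.3]
opening: 0.0002
grasp_force: 0.0
```

Emit:
{"op": "send_rows", "data": {
  "motion": [
    {"jaw": 0, "tx": 0, "ty": 0, "tz": -0.004, "ax": 0, "ay": 0, "az": 0},
    {"jaw": 0, "tx": 0, "ty": 0, "tz": -0.002, "ax": 0, "ay": 0, "az": 0},
    {"jaw": 0, "tx": 0, "ty": 0, "tz": 0, "ax": 0, "ay": 0, "az": 0}
  ]
}}

```text
time: 6.3
tool_pos: [0.4948, 0.0061, 0.272]
tool_rot: [-3.141, -0.0, 1.583]
force: [0.3, -0.4, -0.1]
opening: 0.0004
grasp_force: 0.0
```

Emit:
{"op": "send_rows", "data": {
  "motion": [
    {"jaw": 0, "tx": 0, "ty": 0, "tz": -0.004, "ax": 0, "ay": 0, "az": 0},
    {"jaw": 0, "tx": 0, "ty": 0, "tz": 0, "ax": 0, "ay": 0, "az": 0}
  ]
}}

```text
time: 6.5
tool_pos: [0.4948, 0.0061, 0.2689]
tool_rot: [-3.141, 0.0, 1.583]
force: [0.1, 0.1, 1.2]
opening: 0.0002
grasp_force: 0.0
```

Emit:
{"op": "send_rows", "data": {
  "motion": [
    {"jaw": 0, "tx": 0, "ty": 0, "tz": -0.002, "ax": 0, "ay": 0, "az": 0},
    {"jaw": 0, "tx": 0, "ty": 0, "tz": 0, "ax": 0, "ay": 0, "az": 0}
  ]
}}

```text
time: 6.7
tool_pos: [0.4948, 0.0061, 0.2676]
tool_rot: [-3.141, 0.0, 1.583]
force: [0.4, 0.1, 0.3]
opening: 0.0001
grasp_force: 0.0
```

Emit:
{"op": "send_rows", "data": {
  "motion": [
    {"jaw": 0, "tx": 0, "ty": 0, "tz": -0.001, "ax": 0, "ay": 0, "az": 0},
    {"jaw": 0, "tx": 0, "ty": 0, "tz": 0, "ax": 0, "ay": 0, "az": 0}
  ]
}}

```text
time: 6.9
tool_pos: [0.4949, 0.0061, 0.2669]
tool_rot: [-3.142, 0.0, 1.583]
force: [0.2, 0.2, -0.3]
opening: -0.0001
grasp_force: 0.0
```

Emit:
{"op": "send_rows", "data": {
  "motion": [
    {"jaw": 0, "tx": 0, "ty": 0, "tz": -0.001, "ax": 0, "ay": 0, "az": 0},
    {"jaw": 0, "tx": 0, "ty": 0, "tz": 0, "ax": 0, "ay": 0, "az": 0}
  ]
}}

```text
time: 7.1
tool_pos: [0.4949, 0.0061, 0.2662]
tool_rot: [-3.142, 0.0, 1.583]
force: [-0.6, 0.3, -0.9]
opening: -0.0001
grasp_force: 0.0
```

Emit:
{"op": "send_rows", "data": {
  "motion": [
    {"jaw": 0, "tx": 0, "ty": 0, "tz": -0.001, "ax": 0, "ay": 0, "az": 0},
    {"jaw": 0, "tx": 0, "ty": 0, "tz": 0, "ax": 0, "ay": 0, "az": 0}
  ]
}}

```text
time: 7.3
tool_pos: [0.4948, 0.0061, 0.2654]
tool_rot: [-3.141, -0.0, 1.583]
force: [0.4, -0.9, 0.2]
opening: 0.0
grasp_force: 0.0
```

Emit:
{"op": "send_rows", "data": {
  "motion": [
    {"jaw": 0, "tx": 0, "ty": 0, "tz": -0.001, "ax": 0, "ay": 0, "az": 0},
    {"jaw": 0, "tx": 0, "ty": 0, "tz": 0, "ax": 0, "ay": 0, "az": 0}
  ]
}}

```text
time: 7.5
tool_pos: [0.4948, 0.0061, 0.2646]
tool_rot: [-3.141, 0.0, 1.583]
force: [-0.2, -0.3, 0.5]
opening: 0.0001
grasp_force: 0.0
```

Emit:
{"op": "send_rows", "data": {
  "motion": [
    {"jaw": 0, "tx": 0, "ty": 0, "tz": -0.001, "ax": 0, "ay": 0, "az": 0},
    {"jaw": 0, "tx": 0, "ty": 0, "tz": 0, "ax": 0, "ay": 0, "az": 0}
  ]
}}

```text
time: 7.7
tool_pos: [0.4949, 0.0061, 0.2639]
tool_rot: [-3.142, 0.0, 1.583]
force: [0.5, 1.2, -0.1]
opening: -0.0002
grasp_force: 0.0
```

Emit:
{"op": "send_rows", "data": {
  "motion": [
    {"jaw": 0, "tx": 0, "ty": 0, "tz": -0.001, "ax": 0, "ay": 0, "az": 0},
    {"jaw": 0, "tx": 0, "ty": 0, "tz": 0, "ax": 0, "ay": 0, "az": 0}
  ]
}}

```text
time: 7.9
tool_pos: [0.4949, 0.0061, 0.2632]
tool_rot: [-3.142, -0.0, 1.583]
force: [-0.7, 0.9, 0.2]
opening: 0.0002
grasp_force: 0.0
```

```bash
cat > look.py <<'E'
from plant import *
import cv2,numpy as np,sys
w=grab_frame("wrist")["pixels"];g=grab_frame("scene")["pixels"]
a=cv2.resize(w[110:270,240:400],None,fx=2.5,fy=2.5);b=cv2.resize(g[90:190,335:435],None,fx=4,fy=4,interpolation=cv2.INTER_CUBIC)
m=cv2.hconcat([a,b]);cv2.imwrite(sys.argv[1],(255*(m/255.)**.5).astype('uint8'))
E
python3 look.py pics/l1.png
```

```text
(no output)
```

View pics/l1.png

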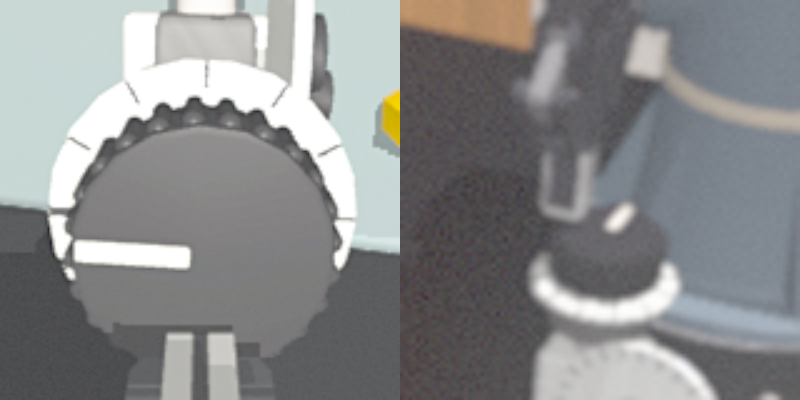

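The scene half shows the fingertip bottom at (563,217), almost level with the knob top. In the wrist half the pad's near edge at (200,330) overlaps the flat top, at r of about 20 mm. Contact should come next.

Emit:
{"op": "send_rows", "data": {
  "motion": [
    {"jaw": 0, "tx": 0, "ty": 0.0015, "tz": -0.001, "ax": 0, "ay": 0, "az": 0},
    {"jaw": 0, "tx": 0, "ty": 0, "tz": 0, "ax": 0, "ay": 0, "az": 0}
  ]
}}

```text
time: 8.2
tool_pos: [0.4949, 0.0073, 0.2624]
tool_rot: [-3.142, -0.0, 1.583]
force: [0.2, 0.3, -0.6]
opening: -0.0002
grasp_force: 0.0
```

Emit:
{"op": "send_rows", "data": {
  "motion": [
    {"jaw": 0, "tx": 0, "ty": 0, "tz": -0.001, "ax": 0, "ay": 0, "az": 0},
    {"jaw": 0, "tx": 0, "ty": 0, "tz": 0, "ax": 0, "ay": 0, "az": 0}
  ]
}}

```text
time: 8.4
tool_pos: [0.4949, 0.0072, 0.2617]
tool_rot: [-3.141, 0.0, 1.583]
force: [0.5, 0.6, 0.1]
opening: 0.0001
grasp_force: 0.0
```

Emit:
{"op": "send_rows", "data": {
  "motion": [
    {"jaw": 0, "tx": 0, "ty": 0, "tz": -0.001, "ax": 0, "ay": 0, "az": 0},
    {"jaw": 0, "tx": 0, "ty": 0, "tz": 0, "ax": 0, "ay": 0, "az": 0}
  ]
}}

```text
time: 8.6
tool_pos: [0.4949, 0.0072, 0.2609]
tool_rot: [-3.142, 0.0, 1.583]
force: [-0.5, 1.1, 0.9]
opening: -0.0
grasp_force: 0.0
```

Emit:
{"op": "send_rows", "data": {
  "motion": [
    {"jaw": 0, "tx": 0, "ty": 0, "tz": -0.001, "ax": 0, "ay": 0, "az": 0},
    {"jaw": 0, "tx": 0, "ty": 0, "tz": 0, "ax": 0, "ay": 0, "az": 0}
  ]
}}

```text
time: 8.8
tool_pos: [0.4949, 0.0072, 0.2602]
tool_rot: [-3.141, -0.0, 1.583]
force: [-0.3, -0.6, -1.0]
opening: -0.0
grasp_force: 0.0
```

Emit:
{"op": "send_rows", "data": {
  "motion": [
    {"jaw": 0, "tx": 0, "ty": 0, "tz": -0.001, "ax": 0, "ay": 0, "az": 0},
    {"jaw": 0, "tx": 0, "ty": 0, "tz": 0, "ax": 0, "ay": 0, "az": 0}
  ]
}}

```text
time: 9.0
tool_pos: [0.4948, 0.0072, 0.2594]
tool_rot: [-3.141, -0.0, 1.583]
force: [-0.7, -0.5, 0.5]
opening: 0.0
grasp_force: 0.0
```

Emit:
{"op": "send_rows", "data": {
  "motion": [
    {"jaw": 0, "tx": 0, "ty": 0, "tz": -0.001, "ax": 0, "ay": 0, "az": 0},
    {"jaw": 0, "tx": 0, "ty": 0, "tz": 0, "ax": 0, "ay": 0, "az": 0}
  ]
}}

```text
time: 9.2
tool_pos: [0.4949, 0.0072, 0.2587]
tool_rot: [-3.141, 0.0, 1.583]
force: [0.1, -0.5, 0.0]
opening: -0.0001
grasp_force: 0.0
```

Emit:
{"op": "send_rows", "data": {
  "motion": [
    {"jaw": 0, "tx": 0, "ty": 0, "tz": -0.001, "ax": 0, "ay": 0, "az": 0},
    {"jaw": 0, "tx": 0, "ty": 0, "tz": 0, "ax": 0, "ay": 0, "az": 0}
  ]
}}

```text
time: 9.4
tool_pos: [0.4949, 0.0072, 0.258]
tool_rot: [3.142, -0.0, 1.583]
force: [-0.2, -0.6, 0.2]
opening: 0.0001
grasp_force: 0.0
```

Emit:
{"op": "send_rows", "data": {
  "motion": [
    {"jaw": 0, "tx": 0, "ty": 0, "tz": -0.001, "ax": 0, "ay": 0, "az": 0},
    {"jaw": 0, "tx": 0, "ty": 0, "tz": 0, "ax": 0, "ay": 0, "az": 0}
  ]
}}

```text
time: 9.6
tool_pos: [0.4952, 0.0071, 0.2579]
tool_rot: [3.14, 0.0, 1.583]
force: [-0.0, -1.2, 7.8]
opening: 0.0
grasp_force: 3.4
```

Contact at z = 0.258 with about 8 N. I'll press slightly more and drag along the arc, turning the tool with the knob.

Emit:
{"op": "send_rows", "data": {
  "motion": [
    {"jaw": 0, "tx": 0, "ty": 0, "tz": -0.0005, "ax": 0, "ay": 0, "az": 0},
    {"jaw": 0, "tx": -0.0016, "ty": 0, "tz": 0, "ax": 0, "ay": 0, "az": -0.032},
    {"jaw": 0, "tx": -0.0016, "ty": 0.0002, "tz": 0, "ax": 0, "ay": 0, "az": -0.032},
    {"jaw": 0, "tx": -0.0016, "ty": 0.0002, "tz": 0, "ax": 0, "ay": 0, "az": -0.032},
    {"jaw": 0, "tx": -0.0016, "ty": 0.0003, "tz": 0, "ax": 0, "ay": 0, "az": -0.032},
    {"jaw": 0, "tx": 0, "ty": 0, "tz": 0, "ax": 0, "ay": 0, "az": 0}
  ]
}}

```text
time: 10.2
tool_pos: [0.4909, 0.0077, 0.2578]
tool_rot: [3.139, -0.0, 1.38]
force: [2.5, -0.7, 10.2]
opening: 0.0001
grasp_force: 4.7
```

```bash
python3 look.py pics/l2.png
```

```text
(no output)
```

View pics/l2.png

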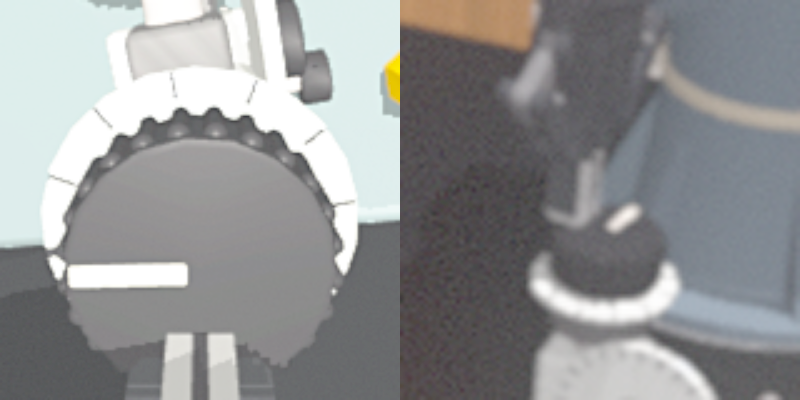

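The line on the knob has followed the finger partway, and the resistance is 2.5 N. From here I'll measure the line angle by code.

```bash
cat > ang.py <<'E'
from plant import *
import cv2,numpy as np
from scipy.spatial.transform import Rotation as Ro
def line():
    s=read_state();f=grab_frame("wrist");p=f["pixels"]
    F=200/np.tan(np.radians(f["fov_y"]/2));K=np.array([[F,0,f["cx"]],[0,F,f["cy"]],[0,0,1]])
    H=np.array(f["hand_eye"]);R=Ro.from_euler('xyz',s["tool_rot"]).as_matrix()
    v,u=np.nonzero(p.min(2)>170)
    q=cv2.undistortPoints(np.stack([u,v],1).astype(float)[:,None],K,np.array(f["D"]))[:,0]
    d=(R@H[:3,:3]@np.c_[q,np.ones(len(q))].T).T;c=R@H[:3,3]+s["tool_pos"]
    X=(c+d*((.277-c[2])/d[:,2])[:,None])[:,:2]
    mask=np.zeros(p.shape[:2],np.uint8);mask[v,u]=1
    n,lab,st,ce=cv2.connectedComponentsWithStats(mask)
    l=lab[v,u]
    for i in range(1,n):
        P=X[l==i]
        if len(P)<60: continue
        C=P.mean(0);w,V=np.linalg.eigh(np.cov((P-C).T));L=4*np.sqrt(w[::-1])
        if np.linalg.norm(C-[.495,.031])<.028 and L[1]<.012:
            a=np.degrees(np.arctan2(V[1,1],V[0,1]));print(len(P),C.round(4),L.round(4),"angle",round((a+90)%180-90,2))
    print(s["time"],s["tool_pos"],s["force"])
line()
E
python3 ang.py
```

```text
421 [0.4799 0.0317] [0.0277 0.0056] angle -9.64
84 [0.4868 0.0141] [0.0072 0.0049] angle 39.48
105 [0.4955 0.0117] [0.0078 0.0057] angle 73.1
10.3 [0.49088505 0.00768262 0.25778391] [ 1.60097985 -1.06751381  9.3879271 ]
```

Emit:
{"op": "send_rows", "data": {
  "motion": [
    {"jaw": 0, "tx": 0, "ty": 0, "tz": -0.0007, "ax": 0, "ay": 0, "az": 0},
    {"jaw": 0, "tx": -0.0016, "ty": 0.0004, "tz": 0, "ax": 0, "ay": 0, "az": -0.032},
    {"jaw": 0, "tx": -0.0015, "ty": 0.0004, "tz": 0, "ax": 0, "ay": 0, "az": -0.032},
    {"jaw": 0, "tx": -0.0015, "ty": 0.0005, "tz": 0, "ax": 0, "ay": 0, "az": -0.032},
    {"jaw": 0, "tx": 0, "ty": 0, "tz": 0, "ax": 0, "ay": 0, "az": 0}
  ]
}}

```text
time: 10.85
tool_pos: [0.4876, 0.0086, 0.2577]
tool_rot: [3.138, -0.001, 1.229]
force: [0.2, -0.9, 15.7]
opening: -0.0
grasp_force: 7.4
```

```bash
python3 ang.py
```

```text
398 [0.4802 0.0341] [0.0278 0.0053] angle -18.61
69 [0.485  0.0153] [0.0077 0.0046] angle -88.08
82 [0.4929 0.0123] [0.007  0.0055] angle 70.06
10.85 [0.48756308 0.00858927 0.25768188] [ 0.20492115 -0.90023354 15.66782424]
```

Emit:
{"op": "send_rows", "data": {
  "motion": [
    {"jaw": 0, "tx": -0.0015, "ty": 0.0006, "tz": 0, "ax": 0, "ay": 0, "az": -0.032},
    {"jaw": 0, "tx": -0.0015, "ty": 0.0007, "tz": 0, "ax": 0, "ay": 0, "az": -0.032},
    {"jaw": 0, "tx": -0.0014, "ty": 0.0007, "tz": 0, "ax": 0, "ay": 0, "az": -0.032},
    {"jaw": 0, "tx": 0, "ty": 0, "tz": 0, "ax": 0, "ay": 0, "az": 0}
  ]
}}

```text
time: 11.3
tool_pos: [0.4843, 0.0101, 0.2577]
tool_rot: [3.138, -0.001, 1.078]
force: [1.3, -1.7, 14.4]
opening: 0.0
grasp_force: 7.4
```

```bash
python3 ang.py
```

```text
375 [0.4811 0.0362] [0.0274 0.005 ] angle -28.18
11.3 [0.48428485 0.01006422 0.25770812] [ 1.30715449 -1.74203477 14.41038465]
```

The knob is at about 24°, past half way. I'll lift off and let it snap home.

Emit:
{"op": "send_rows", "data": {
  "motion": [
    {"jaw": 0, "tx": 0, "ty": 0, "tz": 0.02, "ax": 0, "ay": 0, "az": 0},
    {"jaw": 0, "tx": 0, "ty": 0, "tz": 0.06, "ax": 0, "ay": 0, "az": 0},
    {"jaw": 0, "tx": 0, "ty": 0, "tz": 0.06, "ax": 0, "ay": 0, "az": 0},
    {"jaw": 0, "tx": 0, "ty": 0, "tz": 0.04, "ax": 0, "ay": 0, "az": 0},
    {"jaw": 0, "tx": 0, "ty": 0, "tz": 0, "ax": 0, "ay": 0, "az": 0},
    {"jaw": 0, "tx": 0, "ty": 0, "tz": 0, "ax": 0, "ay": 0, "az": 0}
  ]
}}

```text
time: 11.95
tool_pos: [0.4838, 0.0102, 0.3914]
tool_rot: [3.141, -0.0, 1.08]
force: [-0.4, -1.0, -0.6]
opening: 0.0001
grasp_force: 0.0
```

```bash
python3 ang.py
python3 - <<'E'
from plant import *
import cv2
cv2.imwrite("pics/end.png",grab_frame("wrist")["pixels"])
E
```

```text
115 [0.4817 0.0369] [0.0283 0.0048] angle -30.75
11.95 [0.48378853 0.01021509 0.39137725] [-0.41392199 -0.98240521 -0.59575346]
```

View pics/end.png

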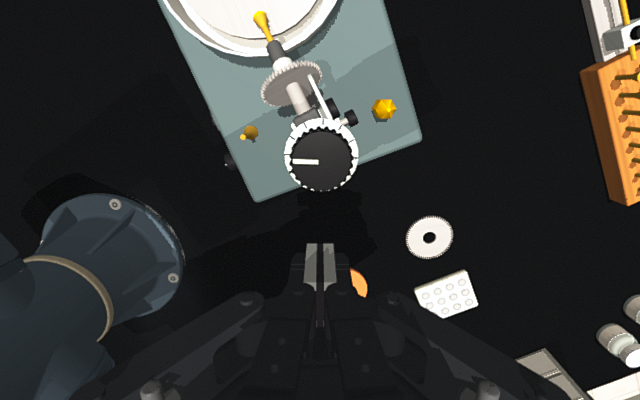

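The picture shows the hand well clear and the line pointing at (292,161). The dop cone (250,132) and crystal (384,110) are still standing. I'll measure the starting angle in the earlier picture for comparison.

```bash
sed 's/^line()$//' ang.py > a2.py
python3 - <<'E'
import a2,cv2,numpy as np,plant
f=plant.grab_frame("wrist");f=dict(f);rs=plant.read_state
def run(png,pos,rot):
    g=dict(f,pixels=cv2.imread(png));a2.grab_frame=lambda n:g
    a2.read_state=lambda:dict(time=0,force=0,tool_pos=np.array(pos),tool_rot=np.array(rot));a2.line()
run("pics/w1.png",[.49478,.00937,.39915],[3.14113,0,1.58014])
s=rs();run("pics/end.png",s["tool_pos"],s["tool_rot"])
E
```

```text
120 [0.4801 0.03  ] [0.0279 0.0053] angle -3.04
0 [0.49478 0.00937 0.39915] 0
113 [0.481  0.0371] [0.0263 0.0049] angle -30.45
0 [0.48300552 0.01021181 0.39033739] 0
```

Emit:
{"op": "send_rows", "data": {
  "motion": [
    {"jaw": 0, "tx": 0.0157, "ty": -0.001, "tz": 0.0117, "ax": 0, "ay": 0, "az": 0.064},
    {"jaw": 0, "tx": 0, "ty": 0, "tz": 0, "ax": 0, "ay": 0, "az": 0.064},
    {"jaw": 0, "tx": 0, "ty": 0, "tz": 0, "ax": 0, "ay": 0, "az": 0.064},
    {"jaw": 0, "tx": 0, "ty": 0, "tz": 0, "ax": 0, "ay": 0, "az": 0.064},
    {"jaw": 0, "tx": 0, "ty": 0, "tz": 0, "ax": 0, "ay": 0, "az": 0.064},
    {"jaw": 0, "tx": 0, "ty": 0, "tz": 0, "ax": 0, "ay": 0, "az": 0}
  ]
}}

```text
time: 12.7
tool_pos: [0.4948, 0.0095, 0.3994]
tool_rot: [-3.14, 0.0, 1.585]
force: [0.4, 0.7, 1.3]
opening: 0.0005
grasp_force: 0.0
```

```bash
for i in 1 2 3; do python3 ang.py; done
python3 - <<'E'
from plant import *
import cv2
cv2.imwrite("pics/e2.png",cv2.resize(grab_frame("wrist")["pixels"][110:210,260:380],None,fx=5,fy=5,interpolation=cv2.INTER_CUBIC))
E
```

```text
125 [0.4819 0.0369] [0.0274 0.0054] angle -30.09
12.7 [0.49479794 0.00946192 0.39942926] [0.36785641 0.694331   1.31914476]
123 [0.482  0.0368] [0.0273 0.0053] angle -30.11
12.75 [0.49485359 0.00945722 0.399565  ] [ 1.16373127 -0.29892955  0.31334499]
126 [0.4819 0.0369] [0.0274 0.0054] angle -29.83
12.8 [0.4948736  0.00947572 0.39968288] [-0.13641377  0.84000491  0.22029273]
```

View pics/e2.png

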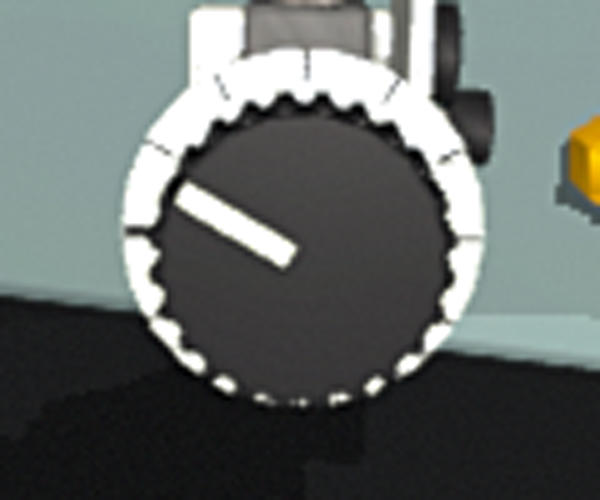

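The line points along the next tick, but the measured turn of about 27° is near the tolerance. I'll check the line against the collar ticks, before and after, using the pictures I have.

Run:
```python
from plant import *
import cv2,numpy as np
from scipy.spatial.transform import Rotation as Ro
f=grab_frame("wrist");F=200/np.tan(np.radians(f["fov_y"]/2));K=np.array([[F,0,f["cx"]],[0,F,f["cy"]],[0,0,1]]);H=np.array(f["hand_eye"])
def W(pts,z,pos,rot):
    R=Ro.from_euler('xyz',rot).as_matrix()
    q=cv2.undistortPoints(np.array(pts,float)[:,None],K,np.array(f["D"]))[:,0]
    d=(R@H[:3,:3]@np.c_[q,np.ones(len(q))].T).T;c=R@H[:3,3]+pos
    return (c+d*((z-c[2])/d[:,2])[:,None])[:,:2]
an=lambda v:round(float(np.degrees(np.arctan2(v[1],v[0]))),1)
for name,m,ticks,line,pos,rot in [
 ("start",lambda p:np.array(p)/2.5+[240,110],[(60,211),(77,145),(131,93),(207,73),(280,96),(330,152),(345,219)],[(75,251),(190,258)],[.4949,.0061,.2632],[3.1415,0,1.583]),
 ("end",lambda p:np.array(p)/5+[260,110],[(136,231),(157,147),(222,88),(307,63),(392,90),(452,156),(470,238)],[(181,193),(293,255)],[.4949,.0095,.3995],[3.1415,0,1.585])]:
    T=W(m(ticks),.249,pos,rot);L=W(m(line),.277,pos,rot)
    th=np.radians(-30*np.arange(7)) # model: tick k at 180-30k+yaw
    A=np.array([[np.cos(np.pi+t),np.sin(np.pi+t)] for t in th]);Z=A[:,0]+1j*A[:,1];Y=T[:,0]+1j*T[:,1]
    s=np.linalg.lstsq(np.c_[Z,np.ones(7)],Y,rcond=None)[0]
    a=np.angle(s[0],deg=True);l=an(L[1]-L[0])
    print(name,"mast yaw",round(a,2),"r",abs(s[0]),"centre",s[1],"line",l,"knob turn deg",round(a-l,2))
```

```text
start mast yaw -0.88 r 0.03447898968513763 centre (0.49492953773606685+0.028804585769903746j) line -3.1 knob turn deg 2.22
end mast yaw -0.55 r 0.03437815431483843 centre (0.4951862987004806+0.029009677110519938j) line -28.6 knob turn deg 28.05
```

Emit:
{"op": "send_rows", "data": {
  "motion": [
    {"jaw": 0, "tx": 0, "ty": -0.0045, "tz": -0.05, "ax": 0, "ay": 0, "az": 0},
    {"jaw": 0, "tx": 0, "ty": 0, "tz": -0.05, "ax": 0, "ay": 0, "az": 0},
    {"jaw": 0, "tx": 0, "ty": 0, "tz": -0.05, "ax": 0, "ay": 0, "az": 0},
    {"jaw": 0, "tx": 0, "ty": 0, "tz": -0.024, "ax": 0, "ay": 0, "az": 0},
    {"jaw": 0, "tx": 0, "ty": 0, "tz": 0, "ax": 0, "ay": 0, "az": 0},
    {"jaw": 0, "tx": 0, "ty": 0, "tz": 0, "ax": 0, "ay": 0, "az": 0}
  ]
}}

```text
time: 13.55
tool_pos: [0.4951, 0.0061, 0.2704]
tool_rot: [3.141, 0.0, 1.582]
force: [-0.1, -0.4, -0.2]
opening: -0.0001
grasp_force: 0.0
```

```bash
python3 ang.py
python3 - <<'E'
import a2,cv2,numpy as np,plant
f=dict(plant.grab_frame("wrist"))
a=cv2.imread("pics/l1.png")[:,:400];a=(255*(a/255.)**2).astype('uint8')
p=np.zeros((400,640,3),np.uint8);p[110:270,240:400]=cv2.resize(a,(160,160),interpolation=cv2.INTER_AREA)
a2.grab_frame=lambda n:dict(f,pixels=p)
a2.read_state=lambda:dict(time=0,force=0,tool_pos=np.array([.4949,.0061,.2632]),tool_rot=np.array([3.1415,0,1.583]));a2.line()
E
```

```text
369 [0.4818 0.0367] [0.0275 0.0054] angle -30.19
13.55 [0.49514845 0.00607902 0.27043308] [-0.11972281 -0.43194119 -0.2474849 ]
374 [0.48 0.03] [0.0273 0.0053] angle -3.09
0 [0.4949 0.0061 0.2632] 0
```

The close view agrees: the knob has turned 27.1° (0.473 rad) and is at rest inside the band. I'll retreat and hand in.

Emit:
{"op": "send_rows", "data": {
  "motion": [
    {"jaw": 0, "tx": 0, "ty": 0, "tz": 0.05, "ax": 0, "ay": 0, "az": 0},
    {"jaw": 0, "tx": 0, "ty": 0, "tz": 0.05, "ax": 0, "ay": 0, "az": 0},
    {"jaw": 0, "tx": 0, "ty": 0, "tz": 0.05, "ax": 0, "ay": 0, "az": 0},
    {"jaw": 0, "tx": 0, "ty": 0, "tz": 0, "ax": 0, "ay": 0, "az": 0},
    {"jaw": 0, "tx": 0, "ty": 0, "tz": 0, "ax": 0, "ay": 0, "az": 0}
  ]
}}

```text
time: 14.15
tool_pos: [0.496, 0.0061, 0.3834]
tool_rot: [3.139, -0.0, 1.583]
force: [-0.3, -0.4, 0.4]
opening: -0.0001
grasp_force: 0.0
```

```bash
python3 ang.py; python3 -c "
from plant import *
print(close_job())"
```

```text
141 [0.4819 0.0369] [0.0273 0.0054] angle -30.35
14.15 [0.49596142 0.00610232 0.3833612 ] [-0.3430189  -0.40009054  0.35783101]
the job is handed in; nothing more can be done
None
```

I turned the height knob one click clockwise with the shut fingertips pressed on its top; it rests about 0.47 rad from the start by camera (allowed 0.44 to 0.61, so a slim margin), the hand is clear, and the job is handed in with no verdict returned.

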